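Push the dip-cup rack through the self-closing gate of the counter chute

ROBOT

A 6-joint arm with a two-finger parallel gripper is mounted at the origin on a cart in front of the work surface, level with it; the furniture and walls round the work are solid. World frame = base frame: x ahead of the robot, y to its left, z up, the work surface at z = 0. Lengths are in m, angles in rad, forces in N, time in s.
With the tool pointing down it reaches from about 0.375 to 0.9 m from the base axis. Payload 3.1 kg.
Tool frame: the origin (TCP) lies on the centre line of the jaws, within the pads' length; the fingertips stand env.tip_extent ahead of it and the grasp point (between the pads) lies 3 mm ahead of it (env.tip_extent is the distance from the TCP to the fingertips, in m); z points along the fingers, x is the direction in which the jaws open and shut, and the axes are right-handed (so a half turn about z gives the same grasp; the last joint's range is limited). The gripper opens to 85 mm and grips with 20 to 120 N. Pads are 22 mm wide; open, the fingers measure 114 mm over their backs; the gripper's body (76 mm by 85 mm) begins 54 mm behind the grasp point. The pads swing forward as they close: fully open they stand 13 mm farther back than shut.
Start: joints at [-1.52, 0.527, 1.433, -0, 1.181, -0.178], TCP at [0.142, -0.609, 0.253] pointing down, gripper open.
Joint ranges: [-3.08, 3.08], [-0.75, 2.2], [0.22, 2.44], [-1.43, 4.57], [0, 2.65], [-2.85, 2.85]. Speed limits (rad/s): [2.79, 2.79, 3.14, 3.14, 3.14, 3.14].

INTERFACE

Orientations are given as [roll, pitch, yaw] about the fixed x, y, z axes, in that order (R = Rz(yaw) Ry(pitch) Rx(roll)).
In Python, from cell import state, snapshot, camera_info, env gives the robot as it stands.
- The arm moves only by the tool drive_tool, never from a script. Its arguments are lists of equal length, an entry for each row: "dp": the shift along the tool's x, y, z in mm, a list of three; "angular": the turn, a rotation vector about the tool's x, y, z in rad, a list of three; "grip": the opening, from 0 (shut) to 1 (fully open). In form: {"dp": [[dx, dy, dz], ...], "angular": [[rx, ry, rz], ...], "grip": [grip, ...]}. A call has 1 to 12 rows; each row shifts and turns the commanded pose from where the row before left it, along the tool's axes as they then stand; what a row does not reach is not made up. A row lasts 1/12 s, in which the tool goes at most 41.7 mm and 7.16 degrees, less where a joint would pass 70% of its speed; a pose out of reach is approached as far as the arm can. A call is refused whole if a number of a shift passes 41.7 or a number of a turn 0.125, either way. A call with a gripper value outside its range is refused whole. The fingers move at their own pace and stop on an object; "newtons" is the grip in N (left out, the last holds). Time passes only in rows, so rows that do not move let the fingers close. It gives the time, the measured TCP pose, the force and the opening at its end, in the units of the state.
- state(): the state, without advancing time (a new reading comes with each control period).
- snapshot(name): name is "scene" or "top"; returns the picture (384x512x3 uint8, red, green, blue); there is no depth.
- camera_info(name): a dict with "K" (3x3 intrinsics, pixels), "R" (3x3) and "t" (3): a world point X has camera coordinates R X + t. Camera axes: x right, y down, z forward; pixel columns grow to the right and rows downward; lengths in m; the calibration is good to about 2 mm. A picture is of the moment at which its call begins. camera_info takes no time and is no camera call.
- env.finish_job(): hands the job in, once; it reports no verdict.
The state is a dict: "clock": time; "q": joint angles; "joint_velocities": joint speeds; "joint_torque": joint torques, N m; "tool_pos": TCP position; "eef_rot": TCP orientation; "force": force on the tool from outside, world axes, zero at the start; "torque": the same for the moment, N m; "opening": finger opening in m.
Only numpy, scipy, OpenCV 4.12 (cv2) and the standard library are available. Lean on these libraries where they do the work, as an engineer would, in place of code of your own. Each camera call takes 0.05 s, during which the arm holds its last target. There are 200 camera calls.

TASK

Send the rack of dip cups down the counter chute to the pick-up end: with one fingertip press the gate's long ledge down to swing the gate open and hold it open, and meanwhile push the rack's upright push plate with the other finger until the rack is fully home against the end stop. Keep the gate held well open until the whole cup box has passed it, then let go so that the gate swings fully shut behind the cups. Push only: lift and carry nothing, do not touch the cups, leave them seated in the rack, and do not disturb the shaker, the can or the order pad.

Things in the scene. Friction and masses are not known exactly. Their poses are not given: they have to be found in the camera images.
- chute: Steel chute fixed on the worktop. +x downstream (roughly to the robot's left), +y to the hinge and ledge side (near the robot), z up. Origin on the worktop, on the centre line, at the gate. Floor top z = 4 mm, x = -287 to +173. Side walls 26 mm high, 5 thick, inner faces y = +-43. Upstream end open. Hinge lugs 20 mm high at y = 68, x = -286, -150, +12.
- end_stop (a point): Foot of the inner face of the chute's end stop, a cross wall 34 mm high at chute x = +170 mm. With the cup box touching it the rack is fully home: rack origin at chute x = 94 mm; the gate then shuts over the rack's tail, behind the box.
- gate (a joint): Gate angle, rad: 0 shut, 0.8 fully open (hard stop); from 0.6 the cup box passes freely. Hinge line along chute x at y = 68 mm, z = 14 mm. One aluminium part: a blade across the chute and, on the other side of the hinge, a long ledge. Pressing the ledge down swings the blade up; 2 to 4 N holds it, a spring shuts it when let go. The rack cannot push it open.
- ledge (a point): Middle of the ledge's top face; moves with the gate. Plate 265 mm long (chute x = -285 to -20), 45 wide, 4 thick. Shut, it slopes up 40 degrees away from the chute: 33 mm high at chute y = 72, 62 mm high at y = 106. At gate angle 0.7 it is level, its top 26 mm above the worktop, over y = 83 to 128. A fingertip can slide along it.
- blade (a point): Middle of the lower edge of the gate's blade, an upright plate 6 mm thick at chute x = 0. Shut, it covers chute y = -5 to +40 mm, z = 18 to 46 mm; fully open, its top is about 90 mm above the worktop.
- rack: Black plastic rack loose in the chute, upstream of the gate, 0.13 to 0.25 kg. Origin under the centre of its cup box, +x its front. Box 152 mm long (x = +-76), 80 wide, end walls 30 high, sides 14, floor 4. Behind it a flat tail 70 wide, 6 thick, to an upright push plate at x = -148.5 to -153.5, 72 wide, top 56 mm above the rack's underside.
- push_plate (a point): Centre of the rear (upstream) face of the rack's push plate, 28 mm above the rack's underside; push here in the chute's +x direction.
- cup_front: Lidded dip cup, red sauce, 69 mm across, 34 mm high; origin at the centre of its underside, standing in the rack's front pocket (rack x = +37 mm), 4 mm above the rack's underside.
- cup_rear: Lidded dip cup, white, same size, in the rack's rear pocket (rack x = -37 mm).
- shaker: Glass shaker with steel cap, 73 mm across, 119 mm high, origin under its centre; bystander.
- can: Drinks can, 66 mm across, 115 mm high, origin under its centre; bystander.
- order_pad: Order pad, 152 x 92 x 11 mm, lying flat, origin under its centre; bystander.
There are look-alikes about, which are no part of the job. Leave any green or pink look-alike of the cup_front alone.

How it is judged:
On the way, in this order (a step that is already met when the one before it is completed fails the run):
1. the gate is held open by a finger while the rack is still upstream of it (value of joint gate above 0.5 rad and contact force between the fingers and gate above 0.2 N and x of rack in the frame of chute below -0.05 m), for 0.1 s.
2. the rack is half way through and a finger holds the gate open (value of joint gate above 0.5 rad and contact force between the fingers and gate above 0.2 N and x of rack in the frame of chute between -0.01 and 0.06 m), for 0.05 s.
At the end, for the whole second after the job is handed in: The rack lies flat in the chute, within 8 mm of the end stop and at rest, both cups stand upright in their pockets, and the gate has swung shut (below 0.08 rad) behind the cup box (x of rack in the frame of chute above 0.086 m and z of rack in the frame of chute below 0.009 m and angle between the x axis of rack and the x axis of chute, either way round below 0.08 rad and value of joint gate below 0.08 rad and linear speed of rack below 0.01 m/s and x of cup_front in the frame of rack between 0.025 and 0.049 m and z of each of cup_front, cup_rear in the frame of rack below 0.012 m and angle between each of cup_front, cup_rear's own z axis and vertical below 0.2 rad and x of cup_rear in the frame of rack between -0.049 and -0.025 m); the robot touches nothing.
It fails at once if the gate came down (below 0.45 rad) while the cup box was passing it (x of rack in the frame of chute between -0.062 and 0.072 m and value of joint gate below 0.45 rad).
It fails at once if the rack was lifted more than 12 mm off the chute floor or tipped (z of rack in the frame of chute above 0.016 m or angle between rack's own z axis and vertical above 0.2 rad).
It fails at once if a cup was lifted out of its pocket or tipped (z of any of cup_front, cup_rear in the frame of rack above 0.018 m or angle between any of cup_front, cup_rear's own z axis and vertical above 0.35 rad).
It fails at once if a cup was touched by the robot (contact force between any of the fingers, the arm and cup_front above 0.5 N or contact force between any of the fingers, the arm and cup_rear above 0.5 N).
It fails at once if a bystander was moved more than 20 mm (distance of any of shaker, can, order_pad from where it was at the start of the episode above 0.02 m).
It also fails if it takes over 42 s, if anything falls off the work surface, if the arm or the gripper's body presses on something with over 40 N, if the wrist force passes 120 N, or if a joint passes its speed limit or range.

## Working session

There is one attempt and no reset: what is moved stays moved. The work goes in short steps, Python scripts to look and compute and a tool call to move; the robot and the scene stay as the last step left them, time stands still between calls to the robot, and variables do not carry over. Pictures are saved under pics/ and viewed, about 8 in all and at most 12, crops included, and the job is handed in when it is done.

Besides the shell and the picture viewer there is one more tool, called after "Request:" in YAML: its name, and indented under it one key for each argument. drive_tool: Moves the arm, as the interface text tells. Its arguments: {"type":"object","properties":{"dp":{"type":"array","items":{"type":"array","items":{"type":"number"}}},"angular":{"type":"array","items":{"type":"array","items":{"type":"number"}}},"grip":{"type":"array","items":{"type":"number"}},"newtons":{"type":"number"}},"required":["dp","angular","grip"]}

```bash
mkdir -p pics; python3 - <<'E'
from cell import state,snapshot,camera_info,env
import cv2
print(env.tip_extent); s=state(); print(s)
for n in("scene","top"):
    cv2.imwrite(f"pics/{n}0.png",cv2.resize(snapshot(n)[:,:,::-1],None,fx=1.56,fy=1.56,interpolation=cv2.INTER_CUBIC)); print(n,camera_info(n))
E
```

```text
0.022
{'clock': 0.0, 'q': array([-1.52045385e+00,  5.28431546e-01,  1.43392739e+00,  1.16479601e-05,
        1.18144592e+00, -1.78470238e-01]), 'joint_velocities': array([-0.00129307,  0.00064864,  0.00177913,  0.00044442,  0.00176425,
        0.00047001]), 'joint_torque': array([ 8.13019096e-05, -4.42351556e+01, -1.78024650e+01, -1.20233040e-04,
        8.30953155e-03, -9.04818364e-06]), 'tool_pos': array([ 0.14177763, -0.60799506,  0.25234689]), 'eef_rot': array([-3.14118934e+00,  2.17515665e-03, -1.34198760e+00]), 'force': array([-0.46472426, -0.20058308, -0.40989476]), 'torque': array([ 0.03689   ,  0.03823394, -0.05222982]), 'opening': 0.08546808496914403}
scene {'K': array([[490.90606512,   0.        , 246.991953  ],
       [  0.        , 490.90606512, 193.68952672],
       [  0.        ,   0.        ,   1.        ]]), 'R': array([[-0.9105498 , -0.41316105, -0.01403608],
       [-0.17654484,  0.41933288, -0.8905009 ],
       [ 0.37380607, -0.80836742, -0.45476492]]), 't': array([0.51570261, 0.15542701, 1.56081343])}
top {'K': array([[372.13570723,   0.        , 253.89370206],
       [  0.        , 372.13570723, 187.98406789],
       [  0.        ,   0.        ,   1.        ]]), 'R': array([[ 0.34893218, -0.93714371, -0.00282954],
       [-0.8996181 , -0.33411111, -0.28117083],
       [ 0.26255209,  0.10065506, -0.95965356]]), 't': array([-0.18514162,  0.51801117,  1.10389101])}
```

View pics/scene0.png

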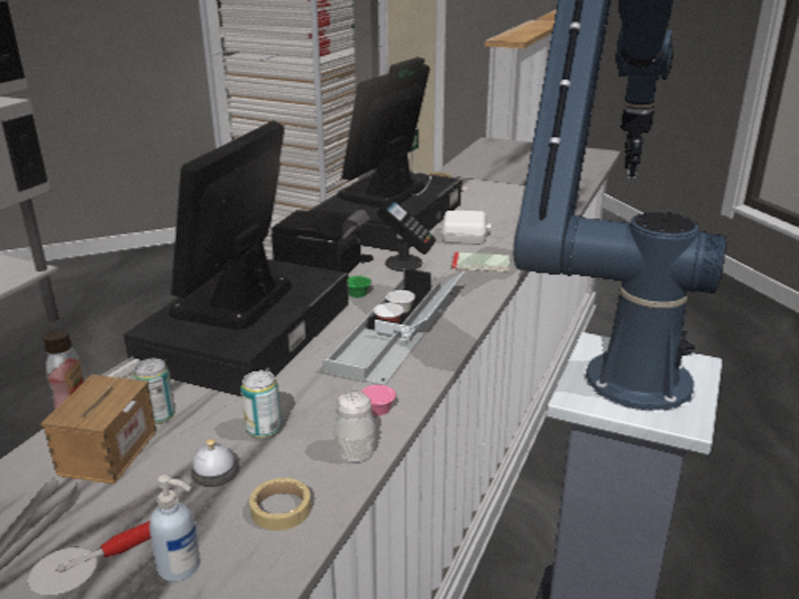

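View pics/top0.png

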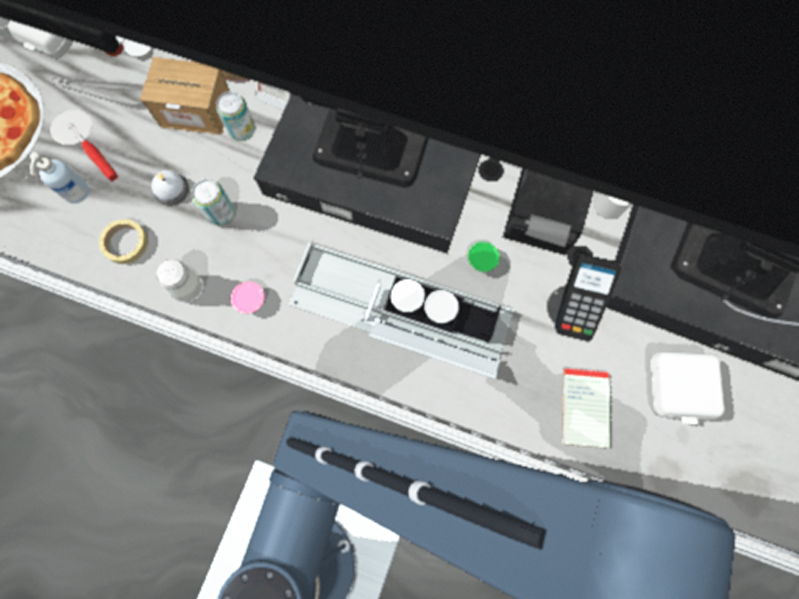

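The top view shows the chute from (305,245) to (510,375). The red-sauce and white cups are at (408,295) and (442,305), the push plate is near (503,322), and the ledge runs (370,325) to (500,370). Look-alikes to leave alone are the green cup at (483,256) and the pink cup at (248,297). The shaker is at (178,280), the cans at (213,200) and (236,117), and the order pad at (587,407).

```bash
python3 - <<'E'
from cell import snapshot
import cv2
im=snapshot("top")[:,:,::-1]; cv2.imwrite("pics/top_raw.png",im)
cv2.imwrite("pics/topcrop.png",cv2.resize(im[147:247,180:340],None,fx=5,fy=5,interpolation=cv2.INTER_CUBIC))
im=snapshot("scene")[:,:,::-1]; cv2.imwrite("pics/scene_raw.png",im)
cv2.imwrite("pics/scenecrop.png",cv2.resize(im[165:250,200:310],None,fx=7,fy=7,interpolation=cv2.INTER_CUBIC))
E
```

```text
(no output)
```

View pics/topcrop.png

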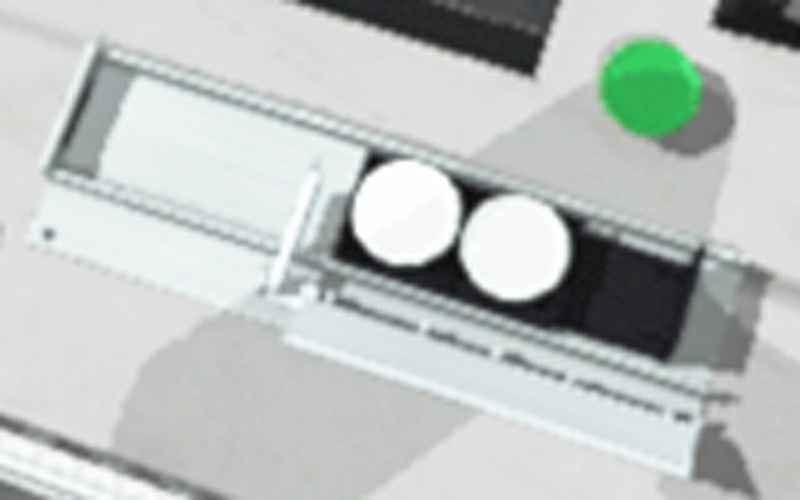

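View pics/scenecrop.png

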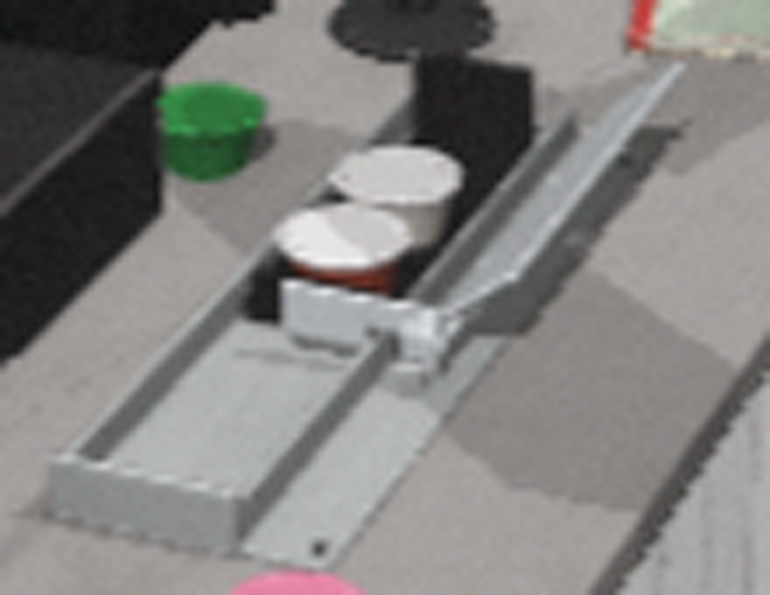

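```bash
cat > h.py <<'E'
import numpy as np
from cell import camera_info
def proj(n,X):
    c=camera_info(n); p=(np.array(X)@np.array(c["R"]).T+c["t"])@np.array(c["K"]).T
    return p[:,:2]/p[:,2:]
def c2w(P,X):
    c,s=np.cos(P[2]),np.sin(P[2]); X=np.array(X,float)
    return np.c_[P[0]+c*X[:,0]-s*X[:,1],P[1]+s*X[:,0]+c*X[:,1],X[:,2]]
E
python3 - <<'E'
from h import *
from scipy.optimize import least_squares
T=[((285,342),(-20,106,62)),((690,477),(-285,106,62)),((97,42),(172,-45,34)),((50,175),(172,45,34)),
((703,265),('r',-153.5,-36,60)),((668,360),('r',-153.5,36,60)),((407,212),('r',37,0,42)),((515,247),('r',-37,0,42))]
S=[((685,65),(-285,106,62)),((520,275),(-20,106,62)),((50,460),(173,-48,34)),((245,500),(173,48,34)),((45,515),(173,-48,0)),((240,545),(173,48,0)),((283,285),(3,-5,46)),
((418,55),('r',-148.5,-36,60)),((533,70),('r',-148.5,36,60)),((345,237),('r',37,0,42)),((397,175),('r',-37,0,42))]
def pts(L,r): return np.array([((p[1]+r*1e3,)+p[2:] if p[0]=='r' else p) for _,p in L])/1e3
uT=(np.array([a for a,_ in T])+.5)/5-.5+[180,147]; uS=(np.array([a for a,_ in S])+.5)/7-.5+[200,165]
f=lambda v:np.r_[proj("top",c2w(v,pts(T,v[3])))-uT,proj("scene",c2w(v,pts(S,v[3])))-uS].ravel()
r=least_squares(f,[.5,0,1.6,-.1],loss='soft_l1'); print(r.x.round(4)); print(f(r.x).reshape(-1,2).round(1))
P=r.x
print("robot-side pts", c2w(P,[[-.15,.1,.026],[P[3]-.1535,0,.03],[.17,0,0]]).round(3))
from cell import camera_info
# order pad, can, shaker
def ray(u,z):
    c=camera_info("top");d=np.linalg.solve(c["K"]@c["R"],[*u,1]);o=-c["R"].T@c["t"];return o+d*(z-o[2])/d[2]
for n,u in dict(pad=(587,407),padL=(565,440),shaker=(178,280),pink=(248,297),green=(483,256),term=(585,300),monitorcorner=(447,248)).items(): print(n,ray(np.array(u)/1.56,0.01).round(3))
E
```

```text
[ 0.5605  0.052   1.5862 -0.0987]
[[-0.3 -1.1]
 [-0.2  0.1]
 [-0.2  0.6]
 [-1.  -2. ]
 [ 0.1 -2.9]
 [ 0.5 -1. ]
 [-1.   0.3]
 [-1.   0.7]
 [-0.2 -0.7]
 [-1.1 -0.6]
 [ 0.2 -1.7]
 [-0.7 -1.5]
 [ 1.5 -0.7]
 [ 0.3  1.1]
 [ 0.5 -0.8]
 [ 0.2 -0.7]
 [ 1.1  0.1]
 [ 0.3 -0.6]
 [ 0.8 -0.3]]
robot-side pts [[ 0.463 -0.1    0.026]
 [ 0.564 -0.2    0.03 ]
 [ 0.558  0.222  0.   ]]
pad [ 0.477 -0.433  0.01 ]
padL [ 0.399 -0.409  0.01 ]
shaker [0.431 0.466 0.01 ]
pink [0.449 0.308 0.01 ]
green [ 0.713 -0.135  0.01 ]
term [ 0.694 -0.37   0.01 ]
monitorcorner [ 0.703 -0.055  0.01 ]
```

The views agree: chute origin is (0.5605, 0.052) with yaw 1.586, and rack x is about −0.099. The camera check matches the description, since the red-sided front cup and white rear cup sit in the rack and green and pink are elsewhere. Plan: jaws open across the chute, centre line at chute y ≈ 52. The outer finger goes on the ledge at y ≈ 95–109, and the inner finger goes behind the push plate at y ≈ 2.

First I rotate in place.

Request:
drive_tool:
  dp:
    - [0,0,0]
    - [0,0,0]
    - [0,0,0]
    - [0,0,0]
    - [0,0,0]
    - [0,0,0]
    - [0,0,0]
    - [0,0,0]
    - [0,0,0]
    - [0,0,0]
    - [0,0,0]
    - [0,0,0]
  angular:
    - [0,0,-0.1235]
    - [0,0,-0.1235]
    - [0,0,-0.1235]
    - [0,0,-0.1235]
    - [0,0,-0.1235]
    - [0,0,-0.1235]
    - [0,0,-0.1235]
    - [0,0,-0.1235]
    - [0,0,-0.1235]
    - [0,0,-0.1235]
    - [0,0,-0.1235]
    - [0,0,0]
  grip: [1,1,1,1,1,1,1,1,1,1,1,1]

```text
clock: 1.2
tool_pos: [0.1418, -0.6085, 0.253]
eef_rot: [-3.141, 0.0, 0.019]
force: [0.5, 1.2, -0.9]
opening: 0.0852
```

```bash
cat >> h.py <<'E'
P=[.5605,.052,1.5862]
def togo(X):
    "chute pos of TCP, and mm in tool axes to chute point X"
    from cell import state
    from scipy.spatial.transform import Rotation as R
    s=state(); p=s["tool_pos"]; d=p-np.array([P[0],P[1],0]); c,n=np.cos(P[2]),np.sin(P[2])
    print("t",round(s["clock"],2),"chute",(1e3*np.array([c*d[0]+n*d[1],-n*d[0]+c*d[1],d[2]])).round(1),"rpy",s["eef_rot"].round(4),"F",s["force"].round(1))
    print("togo tool mm",(R.from_euler("xyz",s["eef_rot"]).inv().apply(c2w(P,[X])[0]-p)*1e3).round(1))
E
python3 -c "
from h import *
togo([-.270,.052,.253])"
```

```text
t 1.2 chute [-653.9  428.8  253. ] rpy [-3.141   0.      0.0185] F [ 0.5  1.2 -0.9]
togo tool mm [ 3.780e+02 -3.828e+02  3.000e-01]
```

Request:
drive_tool:
  dp:
    - [15,-15,0]
    - [29,-29,0]
    - [29,-29,0]
    - [29,-29,0]
    - [29,-29,0]
    - [29,-29,0]
    - [29,-29,0]
    - [29,-29,0]
    - [29,-29,0]
    - [29,-29,0]
    - [29,-29,0]
    - [29,-29,0]
  angular:
    - [0,0,0.003]
    - [0,0,0]
    - [0,0,0]
    - [0,0,0]
    - [0,0,0]
    - [0,0,0]
    - [0,0,0]
    - [0,0,0]
    - [0,0,0]
    - [0,0,0]
    - [0,0,0]
    - [0,0,0]
  grip: [1,1,1,1,1,1,1,1,1,1,1,1]

```text
clock: 2.2
tool_pos: [0.4723, -0.2685, 0.2534]
eef_rot: [3.141, -0.0, 0.01]
force: [1.0, -0.5, -0.7]
opening: 0.0853
```

Request:
drive_tool:
  dp:
    - [22,-24,0]
    - [20,-20,0]
    - [0,0,25]
    - [0,0,35]
    - [0,0,35]
    - [0,0,25]
    - [0,0,10]
    - [0,0,0]
    - [0,0,0]
  angular:
    - [0,0,0]
    - [0,0,0]
    - [0,0,0]
    - [0,0,0]
    - [0,0,0]
    - [0,0,0]
    - [0,0,0]
    - [0,0,0]
    - [0,0,0]
  grip: [1,1,1,1,1,1,1,1,1]

```text
clock: 2.95
tool_pos: [0.513, -0.2259, 0.1236]
eef_rot: [3.141, -0.0, 0.012]
force: [0.4, -0.1, 1.1]
opening: 0.0856
```

```bash
python3 -c "
from h import *
togo([-.270,.052,.100])
from cell import snapshot
import cv2
a=snapshot('scene')[:,:,::-1]; b=snapshot('top')[:,:,::-1]
cv2.imwrite('pics/s1.png',cv2.resize(a[130:250,200:360],None,fx=5,fy=5,interpolation=cv2.INTER_CUBIC))
"
```

```text
t 2.95 chute [-277.2   51.8  123.6] rpy [ 3.1415e+00 -2.0000e-04  1.2100e-02] F [ 0.4 -0.1  1.1]
togo tool mm [-0.2 -7.2 23.6]
```

View pics/s1.png

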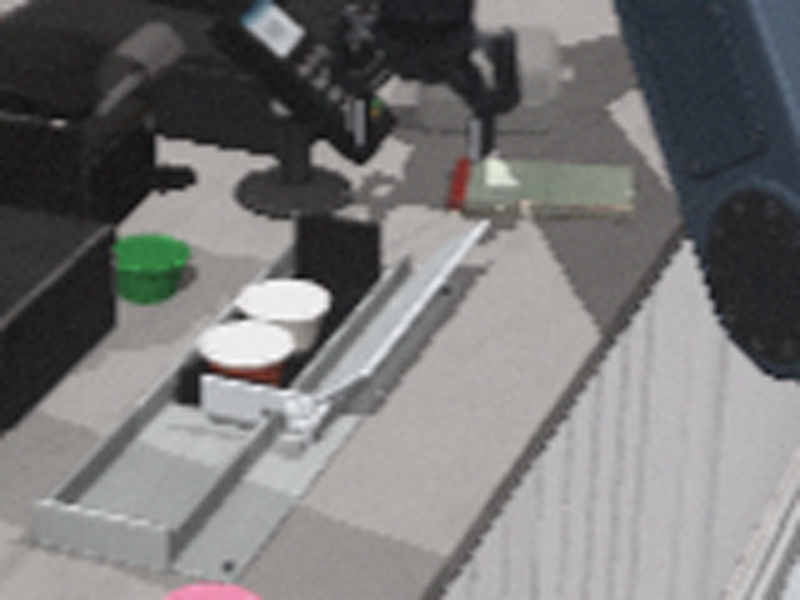

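The gripper hangs behind the rack. The ledge finger's tip is at about (485,157) and the push finger's at about (360,155) in the crop. I check the projected tip heights against that.

```bash
python3 -c "
from h import *
for z in (.115,.102,.09): print(z,((proj('scene',c2w(P,[[-.277,.1015,z],[-.277,.002,z]]))-[200,130])*5).round(0).tolist())
"
```

```text
0.115 [[480.0, 156.0], [357.0, 137.0]]
0.102 [[479.0, 171.0], [357.0, 152.0]]
0.09 [[479.0, 186.0], [357.0, 166.0]]
```

Request:
drive_tool:
  dp:
    - [0,-6,10]
    - [0,0,15]
    - [0,0,12]
    - [0,0,10]
    - [0,0,8]
    - [0,0,6]
    - [0,0,5]
    - [0,0,0]
    - [0,0,0]
  angular:
    - [0,0,-0.003]
    - [0,0,0]
    - [0,0,0]
    - [0,0,0]
    - [0,0,0]
    - [0,0,0]
    - [0,0,0]
    - [0,0,0]
    - [0,0,0]
  grip: [1,1,1,1,1,1,1,1,1]

```text
clock: 3.8
tool_pos: [0.5132, -0.22, 0.0576]
eef_rot: [3.141, -0.002, 0.016]
force: [1.6, -0.4, 1.1]
opening: 0.0857
```

```bash
python3 -c "
from h import *
togo([-.270,.052,.0475])
from cell import snapshot
import cv2
a=snapshot('scene')[:,:,::-1]
cv2.imwrite('pics/s2.png',cv2.resize(a[150:250,200:333],None,fx=6,fy=6,interpolation=cv2.INTER_CUBIC))
"
```

```text
t 3.8 chute [-271.3   51.4   57.6] rpy [ 3.1408e+00 -1.5000e-03  1.6000e-02] F [ 1.6 -0.4  1.1]
togo tool mm [-0.6 -1.3 10. ]
```

View pics/s2.png

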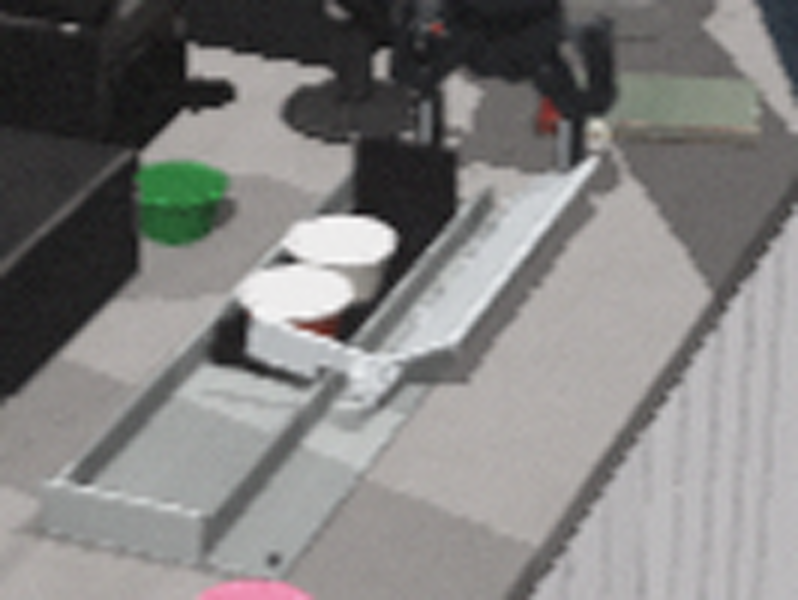

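The ledge finger has pressed the ledge down part-way: far corner is at (598,155) and near corner at (460,348), with the blade tilted up and its tip at (248,318). I work out the angle from the corners.

```bash
cat >> h.py <<'E'
def gate(x,local,g):
    "local (y out, z up) at ledge level, gate angle g"
    a=.7-g; c,s=np.cos(a),np.sin(a); y,z=local
    return [x,.068+c*y-s*z,.014+s*y+c*z]
E
python3 -c "
from h import *
# blade shut: y=-5,z=46 -> rotate to level frame
a=-.7; y,z=-.073,.032; b=(np.cos(a)*y-np.sin(a)*z,np.sin(a)*y+np.cos(a)*z)
for g in (0,.1,.2,.3,.4,.5,.7):
  X=c2w(P,[gate(-.285,(.06,.012),g),gate(-.02,(.06,.012),g),gate(.003,b,g)])
  print(g,((proj('scene',X)-[200,150])*6).round(0).tolist(), [round(gate(0,(l,.012),g)[2],3) for l in (.03,.06)], round(X[0,2],3))
"
```

```text
0 [[584.0, 139.0], [437.0, 320.0], [243.0, 327.0]] [np.float64(0.043), np.float64(0.062)] 0.062
0.1 [[590.0, 146.0], [444.0, 327.0], [248.0, 317.0]] [np.float64(0.041), np.float64(0.058)] 0.058
0.2 [[596.0, 153.0], [451.0, 336.0], [255.0, 308.0]] [np.float64(0.039), np.float64(0.053)] 0.053
0.3 [[602.0, 161.0], [457.0, 344.0], [262.0, 300.0]] [np.float64(0.037), np.float64(0.048)] 0.048
0.4 [[606.0, 169.0], [462.0, 353.0], [271.0, 293.0]] [np.float64(0.034), np.float64(0.043)] 0.043
0.5 [[610.0, 178.0], [466.0, 363.0], [281.0, 287.0]] [np.float64(0.032), np.float64(0.038)] 0.038
0.7 [[614.0, 195.0], [472.0, 382.0], [302.0, 278.0]] [np.float64(0.026), np.float64(0.026)] 0.026
```

Request:
drive_tool:
  dp:
    - [0,0,6]
    - [0,0,6]
    - [0,0,5]
    - [0,0,3]
    - [0,0,1]
    - [0,0,0]
    - [0,0,0]
  angular:
    - [0,0,0]
    - [0,0,0]
    - [0,0,0]
    - [0,0,0]
    - [0,0,0]
    - [0,0,0]
    - [0,0,0]
  grip: [1,1,1,1,1,1,1]

```text
clock: 4.43
tool_pos: [0.5117, -0.2191, 0.036]
eef_rot: [-3.14, 0.002, 0.016]
force: [-2.6, -0.4, 4.1]
opening: 0.0857
```

```bash
python3 -c "
from h import *
togo([-.270,.052,.035])
from cell import snapshot
import cv2
a=snapshot('scene')[:,:,::-1]
cv2.imwrite('pics/s3.png',cv2.resize(a[150:250,200:333],None,fx=6,fy=6,interpolation=cv2.INTER_CUBIC))
"
```

```text
t 4.43 chute [-270.3   53.    36. ] rpy [-3.1402e+00  1.8000e-03  1.6200e-02] F [-2.6 -0.4  4.1]
togo tool mm [ 1.  -0.3  1. ]
```

View pics/s3.png

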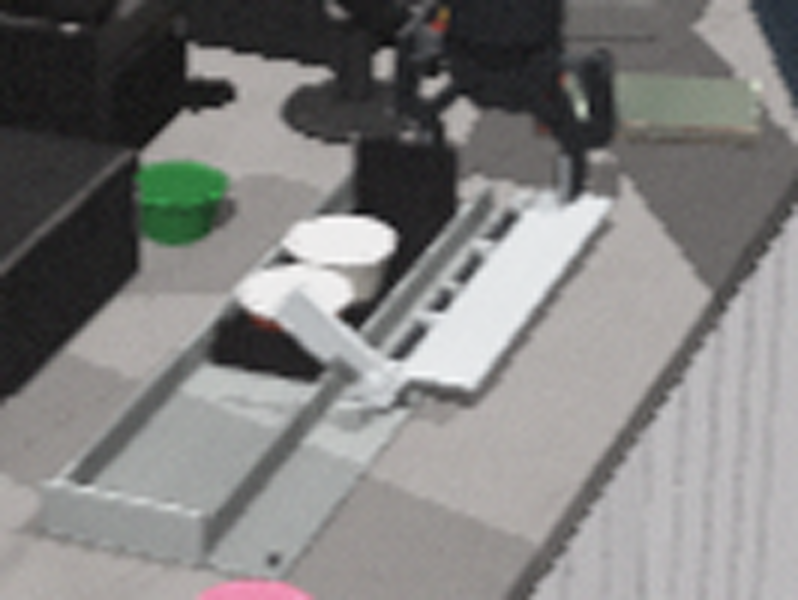

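The ledge is level, with corners at (610,198) and (472,388), so the gate is at about 0.7 rad with about 4 N on it. I press 1.5 mm further and start pushing.

Request:
drive_tool:
  dp:
    - [0,0,1.5]
    - [0,-2,0]
    - [0,-2,0]
    - [0,-2,0]
    - [0,-2,0]
    - [0,-2,0]
    - [0,-3,0]
    - [0,-3,0]
    - [0,-3,0]
    - [0,-3,0]
    - [0,-3,0]
    - [0,0,0]
  angular:
    - [0,0,0]
    - [0,0,0]
    - [0,0,0]
    - [0,0,0]
    - [0,0,0]
    - [0,0,0]
    - [0,0,0]
    - [0,0,0]
    - [0,0,0]
    - [0,0,0]
    - [0,0,0]
    - [0,0,0]
  grip: [1,1,1,1,1,1,1,1,1,1,1,1]

```text
clock: 5.48
tool_pos: [0.5125, -0.1941, 0.035]
eef_rot: [3.141, -0.001, 0.017]
force: [1.5, -3.2, 3.5]
opening: 0.0858
```

```bash
python3 -c "
from h import *
togo([-.070,.052,.0345])
from cell import snapshot
import cv2
a=snapshot('scene')[:,:,::-1]
cv2.imwrite('pics/s4.png',cv2.resize(a[150:250,200:333],None,fx=6,fy=6,interpolation=cv2.INTER_CUBIC))
"
```

```text
t 5.48 chute [-245.3   51.8   35. ] rpy [ 3.1414e+00 -9.0000e-04  1.6600e-02] F [ 1.5 -3.2  3.5]
togo tool mm [   0.  -175.3    0.5]
```

View pics/s4.png

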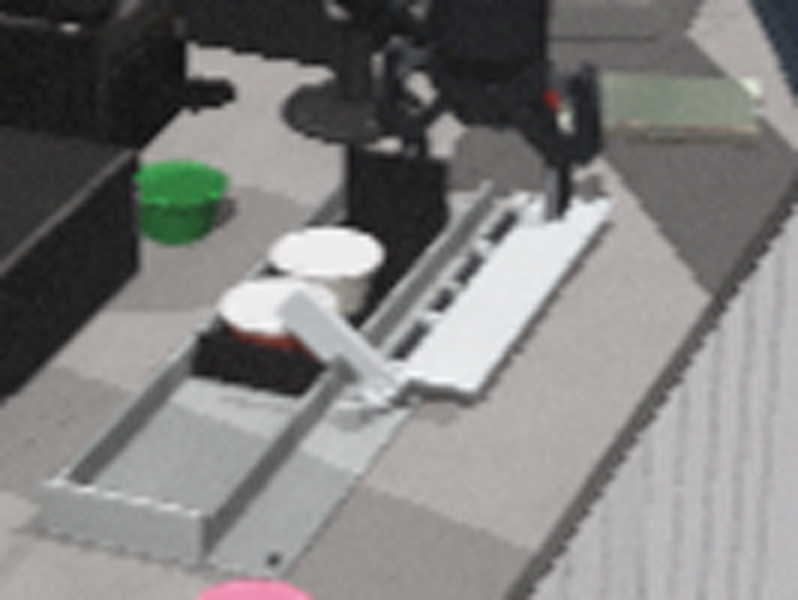

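The rack has moved (push plate's top corners now at (345,145) and (447,158)) and the gate is still open with its ledge level. Push force is about 3 N. I continue.

Request:
drive_tool:
  dp:
    - [0,-3,0.5]
    - [0,-5,0]
    - [0,-6,0]
    - [0,-6,0]
    - [0,-6,0]
    - [0,-6,0]
    - [0,-6,0]
    - [0,-6,0]
    - [0,-6,0]
    - [0,-6,0]
    - [0,-6,0]
    - [0,-5,0]
  angular:
    - [0,0,0]
    - [0,0,0]
    - [0,0,0]
    - [0,0,0]
    - [0,0,0]
    - [0,0,0]
    - [0,0,0]
    - [0,0,0]
    - [0,0,0]
    - [0,0,0]
    - [0,0,0]
    - [0,0,0]
  grip: [1,1,1,1,1,1,1,1,1,1,1,1]

```text
clock: 6.53
tool_pos: [0.511, -0.1276, 0.0345]
eef_rot: [3.141, -0.0, 0.017]
force: [0.3, -6.0, 5.8]
opening: 0.0855
```

```bash
python3 -c "
from h import *
togo([-.070,.052,.0345])
from cell import snapshot
import cv2
a=snapshot('scene')[:,:,::-1]
cv2.imwrite('pics/s5.png',cv2.resize(a[150:250,200:333],None,fx=6,fy=6,interpolation=cv2.INTER_CUBIC))
"
```

```text
t 6.53 chute [-178.8   52.2   34.5] rpy [ 3.1411e+00 -3.0000e-04  1.6600e-02] F [ 0.3 -6.   5.8]
togo tool mm [ 3.000e-01 -1.088e+02 -1.000e-01]
```

View pics/s5.png

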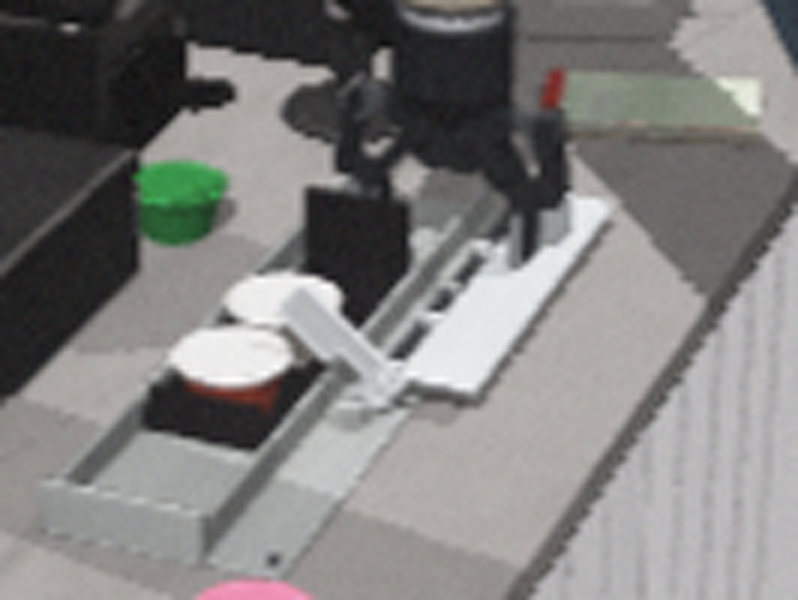

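The rack is part-way through, with the front cup at (232,357) beyond the blade and the gate held open. Pushing on.

Request:
drive_tool:
  dp:
    - [0,-4,0]
    - [0,-6,0]
    - [0,-6,0]
    - [0,-6,0]
    - [0,-6,0]
    - [0,-6,0]
    - [0,-6,0]
    - [0,-6,0]
    - [0,-6,0]
    - [0,-6,0]
    - [0,-6,0]
    - [0,-5,0]
  angular:
    - [0,0,0]
    - [0,0,0]
    - [0,0,0]
    - [0,0,0]
    - [0,0,0]
    - [0,0,0]
    - [0,0,0]
    - [0,0,0]
    - [0,0,0]
    - [0,0,0]
    - [0,0,0]
    - [0,0,0]
  grip: [1,1,1,1,1,1,1,1,1,1,1,1]

```text
clock: 7.58
tool_pos: [0.5095, -0.0585, 0.0344]
eef_rot: [3.141, 0.001, 0.016]
force: [0.3, -5.8, 5.6]
opening: 0.0855
```

Request:
drive_tool:
  dp:
    - [0,-4,0]
    - [0,-5,0]
    - [0,-5,0]
    - [0,-4,0]
    - [0,-4,0]
    - [0,-3,0]
    - [0,-2,0]
    - [0,0,0]
  angular:
    - [0,0,0]
    - [0,0,0]
    - [0,0,0]
    - [0,0,0]
    - [0,0,0]
    - [0,0,0]
    - [0,0,0]
    - [0,0,0]
  grip: [1,1,1,1,1,1,1,1]

```text
clock: 8.25
tool_pos: [0.5088, -0.0312, 0.0342]
eef_rot: [-3.141, 0.001, 0.017]
force: [0.1, -3.5, 3.9]
opening: 0.0851
```

```bash
python3 -c "
from h import *
togo([-.070,.052,.0345])"
```

```text
t 8.25 chute [-82.4  53.   34.2] rpy [-3.1412e+00  1.3000e-03  1.6700e-02] F [ 0.1 -3.5  3.9]
togo tool mm [  1.  -12.4  -0.3]
```

Next, small steps up to the stop, watching for the force to rise.

Request:
drive_tool:
  dp:
    - [0,-2,0]
    - [0,-2,0]
    - [0,-2,0]
    - [0,-2,0]
    - [0,-1.5,0]
    - [0,0,0]
  angular:
    - [0,0,0]
    - [0,0,0]
    - [0,0,0]
    - [0,0,0]
    - [0,0,0]
    - [0,0,0]
  grip: [1,1,1,1,1,1]

```text
clock: 8.75
tool_pos: [0.5086, -0.0219, 0.0342]
eef_rot: [-3.141, 0.001, 0.017]
force: [0.9, -3.5, 4.5]
opening: 0.0856
```

Request:
drive_tool:
  dp:
    - [0,-1,0]
    - [0,-1,0]
    - [0,0,0]
  angular:
    - [0,0,0]
    - [0,0,0]
    - [0,0,0]
  grip: [1,1,1]

```text
clock: 9.0
tool_pos: [0.5087, -0.02, 0.0342]
eef_rot: [-3.141, 0.001, 0.017]
force: [-0.6, -3.6, 5.1]
opening: 0.0854
```

Request:
drive_tool:
  dp:
    - [0,-1,0]
    - [0,-1,0]
    - [0,0,0]
  angular:
    - [0,0,0]
    - [0,0,0]
    - [0,0,0]
  grip: [1,1,1]

```text
clock: 9.25
tool_pos: [0.5088, -0.0179, 0.0342]
eef_rot: [-3.141, 0.001, 0.017]
force: [-0.9, -4.2, 3.0]
opening: 0.0857
```

Request:
drive_tool:
  dp:
    - [0,-1,0]
    - [0,-1,0]
    - [0,0,0]
  angular:
    - [0,0,0]
    - [0,0,0]
    - [0,0,0]
  grip: [1,1,1]

```text
clock: 9.5
tool_pos: [0.5093, -0.0173, 0.0344]
eef_rot: [3.141, -0.0, 0.015]
force: [-1.0, -12.0, 4.9]
opening: 0.0851
```

```bash
python3 -c "
from h import *
togo([-.070,.052,.0345])
from cell import snapshot
import cv2
a=snapshot('scene')[:,:,::-1]
cv2.imwrite('pics/s6.png',cv2.resize(a[150:250,200:333],None,fx=6,fy=6,interpolation=cv2.INTER_CUBIC))
"
```

```text
t 9.5 chute [-68.5  52.2  34.4] rpy [ 3.1405e+00 -2.0000e-04  1.4900e-02] F [ -1.  -12.    4.9]
togo tool mm [ 0.2  1.5 -0.1]
```

View pics/s6.png

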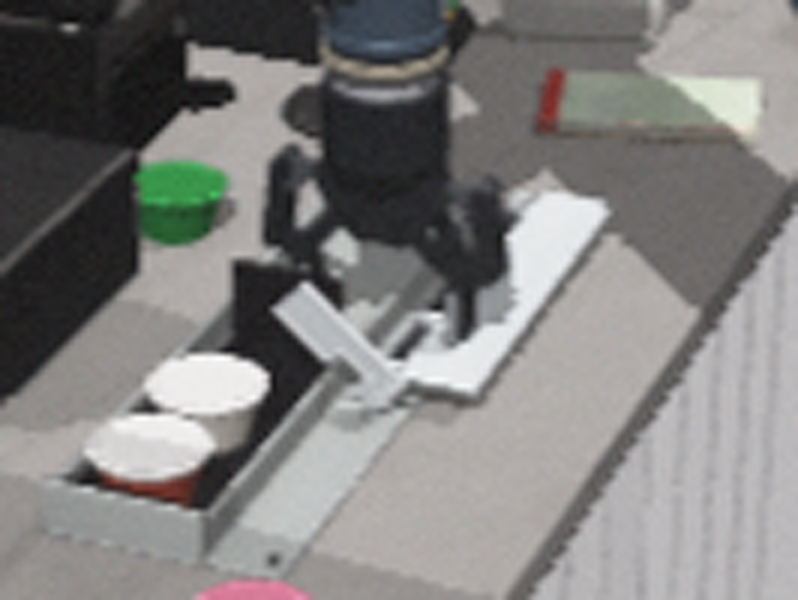

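The box is home against the stop: force rose to 12 N at the nominal position, with the front cup at (150,447) by the end wall. I back off along the ledge, then raise slowly so that the gate shuts.

Request:
drive_tool:
  dp:
    - [0,3,0]
    - [0,3,0]
    - [0,3,0]
    - [0,0,-3]
    - [0,0,-5]
    - [0,0,-6]
    - [0,0,-7]
    - [0,0,-7]
    - [0,0,-7]
    - [0,0,-12]
    - [0,0,-25]
    - [0,0,-35]
  angular:
    - [0,0,0]
    - [0,0,0]
    - [0,0,0]
    - [0,0,0]
    - [0,0,0]
    - [0,0,0]
    - [0,0,0]
    - [0,0,0]
    - [0,0,0]
    - [0,0,0]
    - [0,0,0]
    - [0,0,0]
  grip: [1,1,1,1,1,1,1,1,1,1,1,1]

```text
clock: 10.55
tool_pos: [0.5067, -0.0245, 0.1405]
eef_rot: [-3.14, 0.007, 0.017]
force: [0.7, -0.2, -0.7]
opening: 0.0852
```

Request:
drive_tool:
  dp:
    - [0,20,-30]
    - [0,30,-30]
    - [0,30,-20]
    - [0,20,0]
    - [0,0,0]
    - [0,0,0]
    - [0,0,0]
    - [0,0,0]
    - [0,0,0]
  angular:
    - [0,0,0]
    - [0,0,0]
    - [0,0,0]
    - [0,0,0]
    - [0,0,0]
    - [0,0,0]
    - [0,0,0]
    - [0,0,0]
    - [0,0,0]
  grip: [1,1,1,1,1,1,1,1,1]

```text
clock: 11.3
tool_pos: [0.5102, -0.1232, 0.2201]
eef_rot: [-3.14, 0.002, 0.018]
force: [-0.2, -0.4, -0.5]
opening: 0.0853
```

```bash
python3 -c "
from h import *
togo([-.070,.052,.0345])
from cell import snapshot
import cv2
a=snapshot('scene')[:,:,::-1]
cv2.imwrite('pics/s7.png',cv2.resize(a[150:250,200:333],None,fx=6,fy=6,interpolation=cv2.INTER_CUBIC))
for r in (.086,.090,.094): print(r,((proj('scene',c2w(P,[[r-.1485,-.036,.06],[r-.1485,.036,.06],[r+.037,0,.042],[r-.037,0,.042]]))-[200,150])*6).round(0).tolist())
"
```

```text
t 11.3 chute [-174.4   53.   220.1] rpy [-3.1404e+00  2.1000e-03  1.7900e-02] F [-0.2 -0.4 -0.5]
togo tool mm [   1.6 -104.2  185.7]
0.086 [[240.0, 249.0], [351.0, 270.0], [161.0, 432.0], [218.0, 371.0]]
0.09 [[237.0, 252.0], [349.0, 273.0], [158.0, 435.0], [215.0, 374.0]]
0.094 [[235.0, 255.0], [346.0, 276.0], [155.0, 439.0], [212.0, 377.0]]
```

View pics/s7.png

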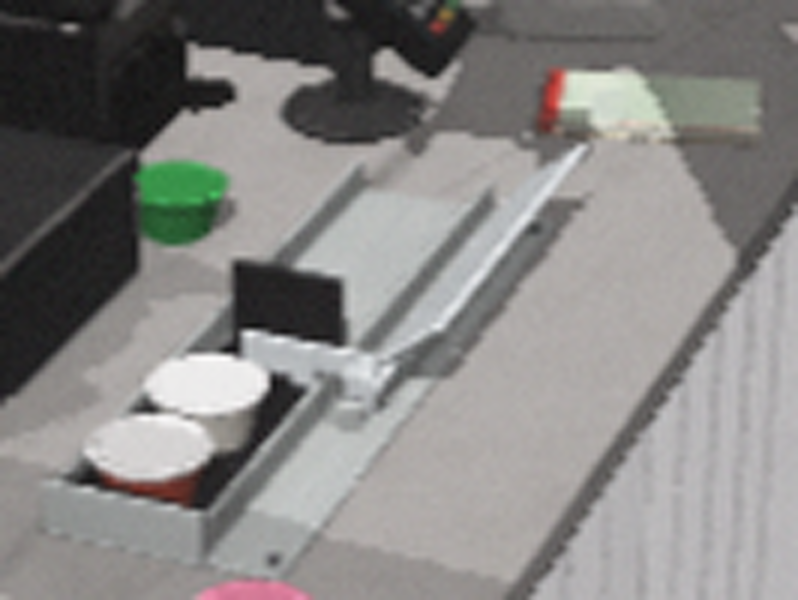

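The gate looks shut: blade at (245,333), the closed position, with the ledge's far corner at (586,146). The plate at (234,260) and cups at (207,383) and (150,447) fit rack x ≈ 0.094–0.1. As a last check I compare the ledge edge with the first picture.

```bash
python3 -c "
from h import *
import cv2
from cell import snapshot,env
a=cv2.imread('pics/scene_raw.png'); b=snapshot('scene')[:,:,::-1].copy()
for n,(r0,r1,c0,c1) in dict(ledge=(172,204,272,300),blade=(203,218,238,262),pad=(160,174,288,330),shaker=(248,298,212,242),can=(235,282,153,182)).items():
    t=a[r0:r1,c0:c1]; m=cv2.matchTemplate(b[r0-6:r1+6,c0-6:c1+6],t,cv2.TM_CCOEFF_NORMED); _,v,_,l=cv2.minMaxLoc(m); print(n,round(v,2),l[0]-6,l[1]-6)
env.finish_job()
"
```

```text
ledge 0.54 -1 1
blade 0.66 0 0
pad 0.55 0 0
shaker 0.97 0 0
can 1.0 0 0
the job is handed in; nothing more can be done
```

The rack is home against the end stop, the gate has swung shut behind the cup box, and the job is handed in. No verdict was reported.

**What I did:** I opened the jaws across the chute. The outer finger pressed the ledge level, which put the gate at about 0.7 rad with 3–6 N on it. The inner finger pushed the rack about 19 cm until the push force jumped from about 4 N to 12 N at the end stop. I then backed off 9 mm, lifted slowly so the gate could close, and moved clear. The clock stood at about 11.4 s out of 42.

**Last checks:**
- **Rack:** the position of the push plate and cups in the last picture fits rack x at about 0.094 m, and both cups are upright in their pockets.
- **Robot:** the wrist force was back to near zero, so nothing was being touched.
- **Bystanders:** the shaker and can did not move in the before/after image match. The order pad also showed no shift, but that match was weak (0.55).
- **Gate:** the blade sits in its shut position with no shift. The ledge match was off by (-1, +1) pixels with a weak score (0.54). I put that down to changed shadows and background, but it could also mean the gate is a few hundredths of a radian short of shut. I handed in within the same script, so I did not look into it further.

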